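# Find a mixer wheel's heavy side and hold it down

### The arm

A 7-joint arm with a two-finger parallel gripper is mounted at the origin on the work surface; the furniture and walls round the work are solid. World frame = base frame: x ahead of the robot, y to its left, z up, the work surface at z = 0. Lengths are in m, angles in rad, forces in N, time in s.
With the tool pointing down it reaches from about 0.4 to 0.85 m from the base axis. Payload 4.4 kg.
Tool frame: the origin (TCP) lies between the finger pads, 19 mm behind the fingertips; this is the grasp point; z points along the fingers, y is the line along which they close (so a half turn about z gives the same grasp; the last joint's range is limited). The gripper opens to 94 mm and grips with 3 to 60 N. Pads are 16 mm wide; open, the fingers measure 119 mm over their backs; the gripper's body (75 mm by 177 mm) begins 78 mm behind the grasp point.
Start: joints at [-1.331, 0.628, 0.038, 1.517, -0.027, 0.996, -0.02], TCP at [0.196, 0.62, 0.224] pointing down, gripper open.
Joint ranges: [-3.06, 3.06], [-0.37, 2.12], [-1.25, 1.32], [0.18, 2.47], [-1.1, 4.24], [0.23, 1.98], [-2.94, 2.94]. Speed limits (rad/s): [2.57, 2.57, 3.14, 3.14, 3.14, 3.14, 3.14].

### API

Orientations are given as a 3x3 rotation matrix whose columns are the frame's x, y, z axes.
In Python, from rig import * gives the robot as it stands. The module is installed in compiled form; this text tells all that it offers.
- The arm moves only by the tool send_rows, never from a script. Its arguments are lists of equal length, an entry for each row: "offset": the shift along the tool's x, y, z in mm, a list of three; "roll": the turn about the tool's z in rad; "hand": the opening, from 0 (shut) to 1 (fully open). A call has 1 to 10 rows; each row shifts and turns the commanded pose from where the row before left it, along the tool's axes as they then stand; what a row does not reach is not made up. A row lasts 1/8 s, in which the tool goes at most 62.5 mm and 10.7 degrees, less where a joint would pass 70% of its speed; a pose out of reach is approached as far as the arm can. A call with a gripper value outside its range is refused whole. The fingers move at their own pace and stop on an object; "squeeze" is the grip in N (left out, the last holds). Time passes only in rows, so rows that do not move let the fingers close. It gives the time, the measured TCP pose, the force, the opening and the grip force at its end, in the units of the state.
- observe(): the state, without advancing time (a new reading comes with each control period).
- get_image(name): name is "side" or "top" or "wrist"; returns the picture (480x640x3 uint8, red, green, blue); there is no depth.
- get_calibration(name): a dict with "fx", "fy", "cx", "cy" (pixels), "eye" and "attitude" of the camera in the world; the wrist camera has in their place "mount" (4x4, takes a point from camera to tool coordinates, whose origin is the TCP and whose axes are the flange's). Camera axes: x right, y down, z forward; pixel columns grow to the right and rows downward; lengths in m; the calibration is good to about 2 mm. A picture is of the moment at which its call begins: read the wrist's pose just before it. get_calibration takes no time and is no camera call.
- job_done(): hands the job in; it is judged then, once.
Trained networks look in the newest picture that a camera, given by its name, has taken for a name from the list of things; names that differ only in an ending like _2 or _b are one class to them, and where a whole thing is asked for, a point or a joint stands for the part that bears it (a point fixed in the world has none). Each returns a list of dicts, best first, with "confidence" (0 to 1); they miss things now and then, are a little off and sometimes report something else, mostly with a low value. They report only what shows in the picture. A call takes as long as a camera call.
- outline_of(label, camera): "mask" (480x640 bool, what is visible of it) and "box" ([left, top, right, bottom] in pixels, round what is visible of it).
The state is a dict: "clock": time; "q": joint angles; "dq": joint speeds; "joint_torque": joint torques, N m; "position": TCP position; "eef_rot": TCP orientation; "ft_force": force on the tool from outside, world axes, zero at the start; "torque": the same for the moment, N m; "opening": opening from 0.0 (shut) to 1.0 (fully open); "grip_force": force on a finger pad.
Only numpy, scipy, OpenCV 4.12 (cv2) and the standard library are available. Lean on these libraries where they do the work, as an engineer would, in place of code of your own. Each camera call takes 0.05 s, during which the arm holds its last target. There are 200 camera calls.

### The job

The ink mixer's balance wheel is on the slanted blue stand, locked by the brake lever with the red ball, and one side of it is heavier because of a plug hidden inside. Swing the brake lever fully open and leave it open, then turn the wheel by its square black hub to find by feel which side is heavy - the bearing drags, so the wheel does not settle at the bottom by itself. Finish still gripping the hub, with the wheel at rest and its heavy side right at the lowest point, and leave the two ink pots and the tape roll where they are.

Things in the scene. Friction and masses are not known exactly. Their poses are not given: they have to be found in the camera images.
- stand: Blue balancing stand, does not move; base plate 177 x 220 x 16 mm, from -70 to +107 mm in x, -70 to +150 mm in y. Origin on the worktop, 105 mm straight below point wheel_axis; z up, x away from the robot, y to the brake's side. The wheel's axis lies in its xz plane and leans 0.45 rad from vertical towards -x (to the robot): the face looks up and to the robot.
- wheel_axis (a point): Point of the stand (does not turn) on the wheel's axis in the plane of the wheel's back face. Its z points out along the axis, its -x straight down the slope: the wheel's lowest point lies at -x, 70 mm from here. The hidden heavy plug weighs about 0.4 kg and sits 50 mm off the axis, inside the disc, at an unknown angle from the red line, new in every run.
- wheel (a joint): Turn of the wheel (aluminium disc, radius 70 mm, 22 mm thick) about the slanted axis, rad, no stops, positive counterclockwise for one who looks at its face; at 0 the red line on face and hub points to the lowest point. The plug pulls with up to 0.085 N m (0.074 to 0.102); the bearing has 0.045 N m of dry drag and 0.03 N m s of damping. See point hub_grip for how it settles.
- hub_grip (a point): For the TCP: on the axis in the square hub (34 x 34 mm, 40 mm high), 47 mm from the back face, 25 mm off the disc, 15 mm under the hub's top. z out along the axis; x, y turn with the wheel, square to the flats. Brake open, hub let go: the wheel rolls heavy side down, in some 3 s, and stops 25 to 42 degrees short of the lowest point, the same on either side; nearer it stays put, as near the top.
- brake (a joint): Brake lever, hinged along the stand's x at (-6, 100, 92) mm in its frame. 0: shut, its shoe locks the rim and it leans 0.4 rad in over the wheel. Grows as its top swings out to the stand's +y: upright at 0.4, beyond that it falls out by its own weight (about 0.2 N m at most) to its stop at 1.75, fully open, wheel free; under 0.4 it falls shut.
- brake_ball (a point): Centre of the red ball, 30 mm in diameter, at the lever's end, 100 mm from the hinge line; when shut it is at (-6, 61, 184) mm in the stand's frame. The lever's rod is 10 mm thick.
- pot_green: Small green ink pot with white lid, 63 mm wide, 50 mm high, bystander; origin at the centre of its underside.
- pot_yellow: Small yellow ink pot with white lid, 63 mm wide, 50 mm high, bystander; origin at the centre of its underside.
- tape: Roll of beige tape lying flat, about 107 mm across, 25 mm high, bystander; origin at the centre of its underside.

How it is judged:
By the outcome, as a careful person would: the job done as asked, in the order asked, and still so for the second after the job is handed in, while the arm keeps its last pose, push and grip.
It also fails if it takes over 72 s, if anything falls off the work surface, if the arm or the gripper's body presses on something with over 40 N, if the wrist force passes 120 N, or if a joint passes its speed limit or range.

## Working session

There is one attempt and no reset: what is moved stays moved. The work goes in short steps, Python scripts to look and compute and a tool call to move; the robot and the scene stay as the last step left them, time stands still between calls to the robot, and variables do not carry over. Pictures are saved under pics/ and viewed, at most 10 in all, crops included, and the job is handed in when it is done.

Besides the shell and the picture viewer there is one more tool, called after "Emit:" as name([rows], argument=value, ...), one row to a line, values as JSON. send_rows: Moves the arm, as the interface text tells. Its arguments: {"type":"object","properties":{"offset":{"type":"array"},"roll":{"type":"array"},"hand":{"type":"array"},"squeeze":{"type":"number"}},"required":["offset","roll","hand"]}

```bash
mkdir -p pics; cat > h.py <<'E'
from rig import *
import numpy as np, cv2
E
python3 - <<'E'
from h import *
s=observe(); print(s)
for c in ("side","top"):
    im=get_image(c); cv2.imwrite(f"pics/{c}0.png",im[:,:,::-1]); print(c,get_calibration(c))
    for l in ("brake_ball","hub_grip","wheel","stand","pot_green","pot_yellow","tape"):
        for d in outline_of(l,c)[:2]:
            m=d["mask"]; print(c,l,round(d["confidence"],2),d["box"],np.argwhere(m).mean(0)[::-1].round(1))
print(get_calibration("wrist"))
E
```

```text
{'clock': 0.0, 'q': array([-1.33080406,  0.62927159,  0.03841924,  1.51836539, -0.02697938,
        0.99628321, -0.02000097]), 'dq': array([ 0.00067954,  0.00085146, -0.00147922,  0.0007793 ,  0.00063635,
       -0.00175196, -0.00023629]), 'joint_torque': array([-1.97340385e-03, -5.49718094e+01,  1.14408407e+00, -1.86632645e+01,
       -5.20155870e-02,  2.38274719e-02,  1.46458547e-04]), 'position': array([0.19545894, 0.61926199, 0.22340281]), 'eef_rot': array([[-9.53617385e-01,  3.01020946e-01, -5.22165649e-04],
       [ 3.01021398e-01,  9.53615810e-01, -1.73328077e-03],
       [-2.38083974e-05, -1.81006971e-03, -9.99998362e-01]]), 'ft_force': array([-0.27027452, -0.08948494, -0.44634102]), 'torque': array([-0.042844  , -0.03818213,  0.00412681]), 'grip_force': 0.0, 'opening': 1.0011201196573594}
side {'fx': 537.8090147543907, 'fy': 537.8090147543907, 'cx': 327.415450052854, 'cy': 239.0214388246277, 'eye': array([ 0.23715213, -0.49702231,  0.59733876]), 'attitude': array([[ 0.96417756, -0.12968873,  0.23139246],
       [-0.26516248, -0.49460182,  0.82768225],
       [ 0.00710607, -0
[... 1044 characters left out ...]
 210.9]
top wheel 0.78 [217.0, 170.1, 298.7, 251.0] [256.6 210.6]
top stand 0.69 [166.4, 156.8, 309.2, 296.8] [237.6 224.5]
top pot_green 0.68 [362.9, 267.3, 400.4, 303.5] [379.9 285.6]
top pot_yellow 0.58 [434.9, 205.1, 471.8, 243.1] [453.3 224.6]
{'fx': 351.796120688039, 'fy': 351.796120688039, 'cx': 319.50532580834556, 'cy': 240.57489003479338, 'mount': array([[ 5.33291832e-04, -9.58661961e-01, -2.84546939e-01,
         8.29319105e-02],
       [ 9.99999823e-01,  5.85832288e-04, -9.95385565e-05,
        -7.41874880e-04],
       [ 2.62120612e-04, -2.84546835e-01,  9.58662104e-01,
        -1.58693343e-01],
       [ 0.00000000e+00,  0.00000000e+00,  0.00000000e+00,
         1.00000000e+00]])}
```

View pics/side0.png

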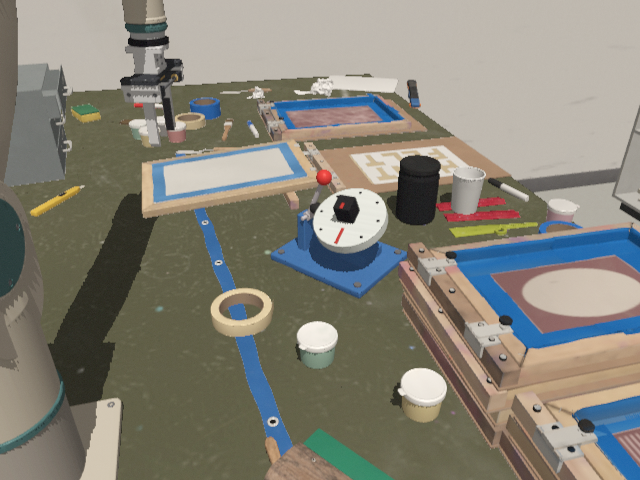

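View pics/top0.png

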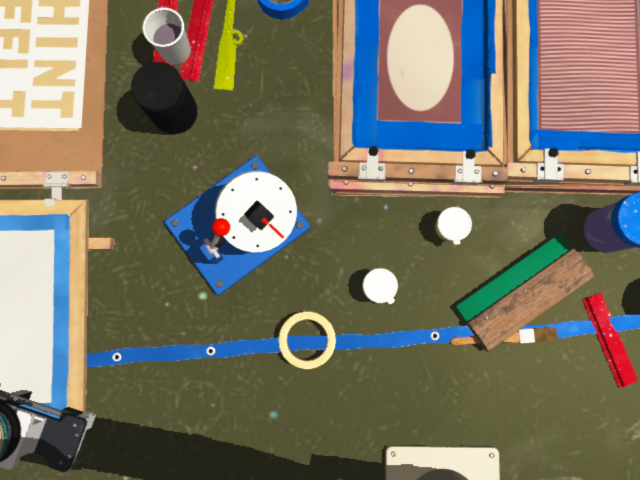

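The side view shows the ball at (324,177), the wheel at (350,220) with its red line towards (339,237), and plate corners at about (270,255), (360,293) and (405,252). The top view shows the ball at (221,227), the hub at (260,214) with its line towards (283,237), and plate corners at (258,156), (309,226), (219,294) and (165,222). The tape and pots are well clear of the stand.

```bash
cat >> h.py <<'E'
from scipy.optimize import least_squares
def proj(c,P):
    k=get_calibration(c); p=(np.asarray(P)-k["eye"])@k["attitude"]
    return np.array([k["fx"]*p[...,0]/p[...,2]+k["cx"],k["fy"]*p[...,1]/p[...,2]+k["cy"]]).T
def tri(a,b):
    f=lambda P:np.r_[proj("side",P)-a,proj("top",P)-b]
    r=least_squares(f,[.5,.3,.1]); return r.x,np.abs(r.fun).max()
def redmask(im):
    r,g,b=[im[:,:,i].astype(int) for i in range(3)]
    return ((r>110)&(r>2.2*g)&(r>2.2*b)).astype(np.uint8)
def comps(im,box):
    m=redmask(im); z=np.zeros_like(m); l,t,r,b=map(int,box); z[t:b,l:r]=m[t:b,l:r]
    n,_,st,c=cv2.connectedComponentsWithStats(z)
    return [(st[i,4],st[i,:4].tolist(),c[i].round(1)) for i in range(1,n) if st[i,4]>8]
A=0.45
Rax=np.array([[np.cos(A),0,-np.sin(A)],[0,1,0],[np.sin(A),0,np.cos(A)]]) # cols: wheel x,y,z in stand
def stand(p):
    c,s=np.cos(p[3]),np.sin(p[3]); return np.array([[c,-s,0],[s,c,0],[0,0,1]]),np.array(p[:3])
E
python3 - <<'E'
from h import *
S=get_image("side");T=get_image("top")
cs=comps(S,(300,160,400,260));ct=comps(T,(200,160,310,270))
print(cs);print(ct)
bs=max(cs,key=lambda c:c[0])[2] ;bt=max(ct,key=lambda c:c[0])[2]
print("ball",tri(bs,bt))
cor=np.array([[.107,-.07,.016],[-.07,-.07,.016],[-.07,.15,.016],[.107,.15,.016]])
ct_=np.array([[258,156],[309,226],[219,294],[165,222]]);cs_=np.array([[405,252],[360,291],[270,253]])
ball=np.array([-.006,.061,.184]); ftop=np.array([0,0,.105])+Rax@[0,0,.022]
th=np.linspace(0,2*np.pi,60)
def f(p):
    R,t=stand(p); w=lambda X:np.asarray(X)@R.T+t
    return np.r_[(proj("top",w(cor))-ct_).ravel()*.6,(proj("side",w(cor[[0,1,2]]))-cs_).ravel()*.6,proj("top",w(ball))-bt,proj("side",w(ball))-bs]
r=least_squares(f,[.5,.3,0,-.6]);print(r.x,r.fun.round(1))
np.save("stand.npy",r.x)
R,t=stand(r.x)
rim=np.array([0,0,.105])+ (np.c_[.07*np.cos(th),.07*np.sin(th),0*th+.022])@Rax.T
hub=np.array([0,0,.105])+np.array([[x,y,.062] for x,y in((.017,.017),(-.017,.017),(-.017,-.017),(.017,-.017))])@Rax.T
for c,im in(("side",S),("top",T)):
    o=im[:,:,::-1].copy()
    for X,col in((rim,(0,255,0)),(cor,(0,255,255)),(hub,(255,0,255))):
        cv2.polylines(o,[np.round(proj(c,X@R.T+t)).astype(int)],True,col)
    u=(230,140,430,310) if c=="side" else (150,140,350,310)
    o=cv2.resize(o[u[1]:u[3],u[0]:u[2]],None,fx=2,fy=2); cv2.imwrite(f"pics/fit_{c}.png",o)
a=cv2.imread("pics/fit_side.png");b=cv2.imread("pics/fit_top.png");cv2.imwrite("pics/fit.png",np.hstack([a,b]))
E
```

```text
[(np.int32(186), [316, 170, 15, 15], array([323.4, 177. ])), (np.int32(23), [340, 202, 5, 7], array([341.7, 205.2])), (np.int32(28), [335, 229, 8, 14], array([338.6, 235.5]))]
[(np.int32(34), [261, 217, 8, 8], array([264.5, 220.5])), (np.int32(249), [212, 218, 18, 18], array([220.5, 226.7])), (np.int32(37), [269, 224, 15, 14], array([275.5, 230.4]))]
ball (array([0.47625643, 0.38872224, 0.18556795]), np.float64(0.11053433227471032))
[0.51793937 0.34299779 0.00139507 0.65734656] [-1.1 -1.4  1.4  0.2 -1.1  1.4 -1.5 -0.3  1.8 -0.4 -0.4  0.9 -0.6 -0.1
  0.7  0.3  0.1  0.3]
```

View pics/fit.png

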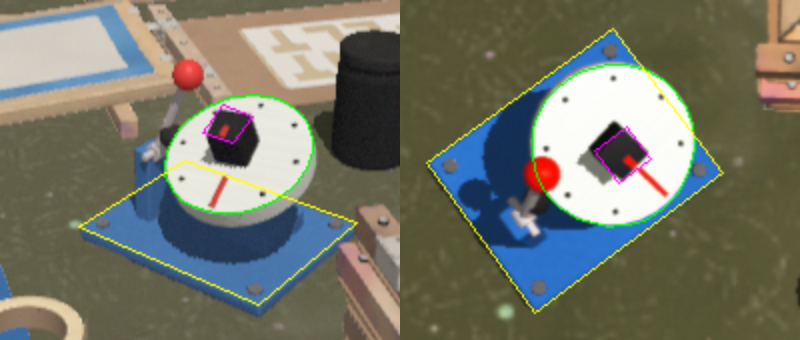

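Both views agree: ball at z 0.186 (0.184 expected), plate at z 0.001, and the wheel rim and hub overlays match. I'll close the fingers and move to the inner side of the ball, above the hub.

Emit:
send_rows([
  [-45.6,-19.5,-5],
  [-45.6,-19.5,-5],
  [-45.6,-19.5,-5],
  [-45.6,-19.5,-5],
  [-45.6,-19.5,-4],
  [-45.6,-19.5,-4],
  [-45.6,-19.5,-2],
  [-45.6,-19.5,0],
  [0,0,0],
], roll=[0,0,0,0,0,0,0,0,0], hand=[0,0,0,0,0,0,0,0,0], squeeze=20)

```text
clock: 2.02
position: [0.5006, 0.3566, 0.2543]
eef_rot: [[-0.951, 0.309, 0.002], [0.309, 0.951, -0.002], [-0.003, -0.001, -1.0]]
ft_force: [-0.2, -0.4, 0.6]
opening: 0.079
grip_force: 0.0
```

```bash
cat >> h.py <<'E'
try: SP=np.load("stand.npy")
except Exception: SP=None
def s2w(X): R,t=stand(SP); return np.asarray(X)@R.T+t
def w2s(X): R,t=stand(SP); return (np.asarray(X)-t)@R
def tool_state():
    s=observe(); R=s["eef_rot"]; p=w2s(s["position"])
    yw=np.arctan2(R[1,1],R[0,1])-SP[3]-np.pi/2  # tool y vs stand y (world ccw)
    yw=(yw+np.pi/2)%np.pi-np.pi/2
    print("t",round(s["clock"],2),"stand pos mm",(p*1e3).round(1),"y-line vs stand y deg",np.degrees(yw).round(1),"q",s["q"].round(2),"F",s["ft_force"].round(1),"T",s["torque"].round(3),"op",round(s["opening"],3),"grip",round(s["grip_force"],1),"tilt",R[:,2].round(3))
    return s,p,yw
def to(X):  # tool-frame mm to go to stand point
    s=observe(); print("offset",((s2w(X)-s["position"])@s["eef_rot"]*1e3).round(1))
def face(c,px,h=.022): # pixel -> wheel-plane coords at height h
    k=get_calibration(c); R,t=stand(SP); d=k["attitude"]@[(px[0]-k["cx"])/k["fx"],(px[1]-k["cy"])/k["fy"],1]
    M=R@Rax; o=M.T@(k["eye"]-t-[0,0,.105]); d=M.T@d; return (o+d*(h-o[2])/d[2])[:2]
def wheel_angle(c,im=None):
    im=get_image(c) if im is None else im; m=redmask(im); P=[]
    for v,u in np.argwhere(m):
        q=face(c,(u,v)); r=np.hypot(*q)
        if .028<r<.068: P.append(q)
    if len(P)<8: return None
    P=np.array(P); a=P.mean(0); return np.degrees(np.arctan2(-a[1],-a[0])).round(1),len(P),(P*1e3).min(0).round(),(P*1e3).max(0).round()
E
python3 - <<'E'
from h import *
tool_state(); to([-.006,.027,.191])
print(wheel_angle("side"),wheel_angle("top"))
E
```

```text
t 2.02 stand pos mm [ -5.4  21.3 252.9] y-line vs stand y deg -55.7 q [-0.7   0.55  0.06  1.59 -0.03  1.01  0.62] F [-0.2 -0.4  0.6] T [-0.003  0.012 -0.016] op 0.079 grip 0.0 tilt [ 0.002 -0.002 -1.   ]
offset [ 5.2  2.8 61.9]Traceback (most recent call last):
  File "<stdin>", line 3, in <module>
  File "h.py", line 39, in wheel_angle
    q=face(c,(u,v)); r=np.hypot(*q)
  File "h.py", line 34, in face
    k=get_calibration(c); R,t=stand(SP); d=k["attitude"]@[(px[0]-k["cx"])/k["fx"],(px[1]-k["cy"])/k["fy"],1]
ValueError: time passes only in moves, steps and waits
```

```bash
cat >> h.py <<'E'
_gc=get_calibration; _cache={}
def get_calibration(c):
    if c not in _cache: _cache[c]=_gc(c)
    return _cache[c]
E
python3 - <<'E'
from h import *
I=cv2.imread("pics/side0.png")[:,:,::-1];J=cv2.imread("pics/top0.png")[:,:,::-1]
print(wheel_angle("side",I),wheel_angle("top",J))
E
```

```text
(np.float64(-18.4), 48, array([-61., -12.]), array([24., 31.])) (np.float64(-94.3), 175, array([-61., -13.]), array([31., 68.]))
```

Emit:
send_rows([
  [5,3,0],
  [0,0,0],
  [0,0,0],
  [0,0,0],
  [0,0,0],
  [0,0,20],
  [0,0,22],
  [0,0,20],
  [0,0,0],
], roll=[-0.16,-0.16,-0.16,-0.16,-0.16,-0.17,0,0,0], hand=[0,0,0,0,0,0,0,0,0])

```text
clock: 3.25
position: [0.491, 0.3663, 0.1913]
eef_rot: [[-0.786, -0.618, -0.002], [-0.618, 0.786, -0.001], [0.002, 0.001, -1.0]]
ft_force: [-0.3, -0.0, -0.1]
opening: 0.006
grip_force: 0.3
```

```bash
python3 - <<'E'
from h import *
tool_state(); to([-.006,.105,.191])
E
```

```text
t 3.25 stand pos mm [ -7.1  34.9 189.9] y-line vs stand y deg 0.5 q [-0.56  0.62 -0.2   1.66  0.15  0.89  1.42] F [-0.3 -0.  -0.1] T [-0.06  -0.037  0.016] op 0.006 grip 0.3 tilt [-0.002 -0.001 -1.   ]
offset [-1.7 70.  -1. ]
```

Emit:
send_rows([
  [0,8,0],
  [0,8,0],
  [0,8,0],
  [0,8,0],
  [0,8,0],
  [0,8,0],
  [0,8,0],
  [0,6,0],
  [0,0,0],
], roll=[0,0,0,0,0,0,0,0,0], hand=[0,0,0,0,0,0,0,0,0])

```text
clock: 4.38
position: [0.454, 0.415, 0.1923]
eef_rot: [[-0.787, -0.617, -0.0], [-0.617, 0.787, 0.0], [-0.0, 0.0, -1.0]]
ft_force: [0.1, 0.3, 0.2]
opening: 0.007
grip_force: 0.0
```

```bash
cat >> h.py <<'E'
def wheel_angle(c,im=None):
    im=get_image(c) if im is None else im; m=redmask(im)
    ctr=proj(c,s2w([-.01,0,.125])).astype(int); z=np.zeros_like(m); w=70
    z[ctr[1]-w:ctr[1]+w,ctr[0]-w:ctr[0]+w]=m[ctr[1]-w:ctr[1]+w,ctr[0]-w:ctr[0]+w]
    n,L=cv2.connectedComponents(z); out=[]
    for i in range(1,n):
        P=np.array([face(c,(u,v)) for v,u in np.argwhere(L==i)]); 
        if len(P)<6: continue
        r=np.hypot(*P.T); a=P.mean(0)
        ang=np.degrees(np.arctan2(-a[1],-a[0])); d=np.degrees(np.arctan2(-P[:,1],-P[:,0]))-ang; d=(d+180)%360-180
        out.append((ang.round(1),len(P),(r.min()*1e3).round(),(r.max()*1e3).round(),"std",d.std().round(1)))
    return out
E
python3 - <<'E'
from h import *
I=cv2.imread("pics/side0.png")[:,:,::-1];J=cv2.imread("pics/top0.png")[:,:,::-1]
print(wheel_angle("side",I),wheel_angle("top",J))
tool_state()
I=get_image("side");J=get_image("top")
print(wheel_angle("side",I),wheel_angle("top",J))
cv2.imwrite("pics/open.png",np.hstack([cv2.resize(x[y0:y0+200,x0:x0+200],(400,400))[:,:,::-1] for x,x0,y0 in((I,250,120),(J,130,130))]))
E
```

```text
[(np.float64(-122.4), 185, np.float64(101.0), np.float64(145.0), 'std', np.float64(3.6)), (np.float64(-122.2), 24, np.float64(25.0), np.float64(39.0), 'std', np.float64(6.2)), (np.float64(10.0), 28, np.float64(32.0), np.float64(62.0), 'std', np.float64(1.4))] [(np.float64(7.9), 35, np.float64(13.0), np.float64(25.0), 'std', np.float64(7.4)), (np.float64(-105.7), 249, np.float64(51.0), np.float64(80.0), 'std', np.float64(6.6)), (np.float64(10.2), 37, np.float64(30.0), np.float64(62.0), 'std', np.float64(1.4))]
t 4.38 stand pos mm [ -6.6  96.1 190.9] y-line vs stand y deg 0.4 q [-0.67  0.62 -0.2   1.65  0.15  0.89  1.32] F [0.1 0.3 0.2] T [ 0.048 -0.037 -0.002] op 0.007 grip 0.0 tilt [-0.  0. -1.]
[(np.float64(-101.1), 73, np.float64(188.0), np.float64(218.0), 'std', np.float64(2.0)), (np.float64(-122.7), 23, np.float64(25.0), np.float64(39.0), 'std', np.float64(5.9)), (np.float64(9.7), 29, np.float64(32.0), np.float64(63.0), 'std', np.float64(1.4))] [(np.float64(7.9), 33, np.float64(13.0), np.float64(25.0), 'std', np.float64(7.1)), (np.float64(9.9), 40, np.float64(30.0), np.float64(62.0), 'std', np.float64(1.5))]
```

View pics/open.png

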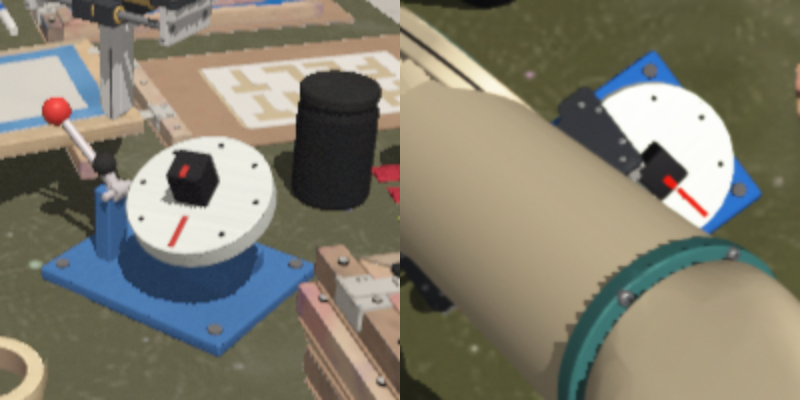

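The side crop shows the lever past upright and falling out, and the red line at about 10°; side and top agree. Now I'll rise and move above the hub, opening the hand and leaving time for the wheel to roll.

Emit:
send_rows([
  [0,0,-25],
  [0,0,-25],
  [4,-24,0],
  [4,-24,0],
  [4,-24,0],
  [5,-24,0],
  [0,0,0],
  [0,0,0],
  [0,0,0],
  [0,0,0],
], roll=[0,0,0,0,0,-0.15,0,0,0,0], hand=[0.7,0.7,0.7,0.7,0.7,0.7,0.7,0.7,0.7,0.7])

```text
clock: 5.72
position: [0.4997, 0.3294, 0.2423]
eef_rot: [[-0.686, -0.728, -0.0], [-0.728, 0.686, 0.0], [-0.0, 0.0, -1.0]]
ft_force: [-0.3, 0.2, 0.3]
opening: 0.704
grip_force: 0.0
```

```bash
python3 - <<'E'
from h import *
s,p,y=tool_state(); to([-.0241,0,.155])
I=get_image("side")
print(wheel_angle("side",I)); B=s2w([-.006,.1+.1*np.sin(1.35),.092+.1*np.cos(1.35)]); print("ball open expected px",proj("side",B),comps(I,(230,120,320,260)))
E
```

```text
t 5.72 stand pos mm [-22.8   0.4 240.9] y-line vs stand y deg 9.0 q [-0.48  0.54 -0.24  1.64  0.15  0.98  1.62] F [-0.3  0.2  0.3] T [ 0.073  0.028 -0.001] op 0.704 grip 0.0 tilt [-0.  0. -1.]
offset [ 1.4 -0.2 85.9]
[(np.float64(-122.7), 23, np.float64(25.0), np.float64(39.0), 'std', np.float64(5.9)), (np.float64(9.7), 29, np.float64(32.0), np.float64(63.0), 'std', np.float64(1.4))]
ball open expected px [270.46564338 191.82096056] [(np.int32(137), [264, 185, 14, 14], array([270.2, 191.4]))]
```

The brake is fully open: the ball is at (270,191), as predicted. The wheel hasn't moved from 9.7°. I'll grip the hub.

Emit:
send_rows([
  [1,0,28],
  [1,0,28],
  [1,0,27],
  [0,0,0],
  [0,0,0],
  [0,0,0],
  [0,0,0],
  [0,0,0],
], roll=[0,0,0,0,0,0,0,0], hand=[0.7,0.7,0.7,0.2,0.2,0.2,0.2,0.2], squeeze=15)

```text
clock: 6.78
position: [0.499, 0.3266, 0.1604]
eef_rot: [[-0.687, -0.727, 0.002], [-0.727, 0.687, 0.001], [-0.002, -0.001, -1.0]]
ft_force: [0.4, -0.8, 4.8]
opening: 0.373
grip_force: 14.9
```

```bash
python3 - <<'E'
from h import *
tool_state(); print(wheel_angle("side"))
E
```

```text
t 6.78 stand pos mm [-25.   -1.4 159. ] y-line vs stand y deg 9.0 q [-0.49  0.63 -0.22  1.74  0.18  0.79  1.59] F [ 0.4 -0.8  4.8] T [-0.164 -0.069  0.01 ] op 0.373 grip 14.9 tilt [ 0.002  0.001 -1.   ]
[(np.float64(-122.2), 24, np.float64(25.0), np.float64(39.0), 'std', np.float64(6.2)), (np.float64(9.7), 29, np.float64(32.0), np.float64(63.0), 'std', np.float64(1.4))]
```

Emit:
send_rows([
  [0,0,0],
  [0,0,0],
  [0,0,0],
  [0,0,0],
  [0,0,0],
  [0,0,0],
  [0,0,0],
  [0,0,0],
], roll=[0.1,0.1,0.1,0.1,0.1,0.1,0.1,0.0], hand=[0.2,0.2,0.2,0.2,0.2,0.2,0.2,0.2])

```text
clock: 7.82
position: [0.497, 0.3284, 0.1604]
eef_rot: [[-0.993, -0.115, -0.001], [-0.115, 0.993, 0.003], [0.0, 0.003, -1.0]]
ft_force: [-3.3, 1.4, 6.8]
opening: 0.397
grip_force: 15.8
```

```bash
python3 - <<'E'
from h import *
tool_state(); print(wheel_angle("side"))
E
```

```text
t 7.83 stand pos mm [-25.5   1.3 159. ] y-line vs stand y deg -31.1 q [-0.61  0.62 -0.02  1.74  0.02  0.78  1.04] F [-3.3  1.4  6.8] T [0.874 0.765 0.109] op 0.397 grip 15.8 tilt [-0.001  0.003 -1.   ]
[(np.float64(-26.0), 21, np.float64(38.0), np.float64(63.0), 'std', np.float64(1.2))]
```

Turning works: 40° of roll moved the wheel 36°, with low forces. I'll continue to about 90° from the start.

Emit:
send_rows([
  [0,0,0],
  [0,0,0],
  [0,0,0],
  [0,0,0],
  [0,0,0],
  [0,0,0],
  [0,0,0],
  [0,0,0],
  [0,0,0],
], roll=[0.1,0.1,0.1,0.1,0.1,0.1,0.1,0.1,0.0], hand=[0.2,0.2,0.2,0.2,0.2,0.2,0.2,0.2,0.2])

```text
clock: 9.0
position: [0.499, 0.3323, 0.1618]
eef_rot: [[-0.775, 0.632, 0.004], [0.632, 0.775, 0.009], [0.003, 0.01, -1.0]]
ft_force: [-1.7, 6.5, 8.9]
opening: 0.433
grip_force: 17.2
```

```bash
python3 - <<'E'
from h import *
tool_state(); print(wheel_angle("side"),wheel_angle("top"))
E
```

```text
t 9.0 stand pos mm [-21.6   3.1 160.4] y-line vs stand y deg -76.9 q [-0.76  0.63  0.2   1.74 -0.18  0.78  0.42] F [-1.7  6.5  8.9] T [2.084 0.186 0.004] op 0.433 grip 17.2 tilt [ 0.004  0.009 -1.   ]
[] []
```

Emit:
send_rows([
  [0,0,0],
  [0,0,0],
  [0,0,-20],
  [0,0,-30],
  [0,0,-30],
  [0,0,0],
], roll=[0,0,0,0,0,0], hand=[0.9,0.9,0.9,0.9,0.9,0.9])

```text
clock: 9.85
position: [0.499, 0.3261, 0.2407]
eef_rot: [[-0.774, 0.634, 0.002], [0.634, 0.774, 0.001], [-0.001, 0.002, -1.0]]
ft_force: [-0.3, 0.7, -0.8]
opening: 0.9
grip_force: 0.0
```

```bash
python3 - <<'E'
from h import *
tool_state(); print(wheel_angle("side"),wheel_angle("top"))
E
```

```text
t 9.85 stand pos mm [-25.3  -1.8 239.3] y-line vs stand y deg -77.0 q [-0.77  0.54  0.23  1.66 -0.15  0.95  0.4 ] F [-0.3  0.7 -0.8] T [-0.084 -0.031  0.028] op 0.9 grip 0.0 tilt [ 0.002  0.001 -1.   ]
[(np.float64(-129.9), 17, np.float64(41.0), np.float64(52.0), 'std', np.float64(2.6))] []
```

Emit:
send_rows([
  [0,0,0],
  [0,0,0],
  [0,0,0],
  [0,0,0],
  [0,0,0],
  [0,0,0],
], roll=[0,0,0,0,0,0], hand=[0.9,0.9,0.9,0.9,0.9,0.9])

```text
clock: 10.7
position: [0.4982, 0.3262, 0.2393]
eef_rot: [[-0.774, 0.633, 0.0], [0.633, 0.774, 0.0], [0.0, 0.0, -1.0]]
ft_force: [0.3, 0.3, -0.5]
opening: 0.898
grip_force: 0.0
```

```bash
python3 - <<'E'
from h import *
tool_state(); print(wheel_angle("side"),wheel_angle("top"))
E
```

```text
t 10.7 stand pos mm [-25.9  -1.2 237.9] y-line vs stand y deg -77.0 q [-0.77  0.54  0.23  1.66 -0.15  0.95  0.4 ] F [ 0.3  0.3 -0.5] T [-0.021  0.005 -0.002] op 0.898 grip 0.0 tilt [ 0.  0. -1.]
[(np.float64(-137.3), 23, np.float64(42.0), np.float64(63.0), 'std', np.float64(3.8))] []
```

Emit:
send_rows([
  [0,0,0],
  [0,0,0],
  [0,0,0],
  [0,0,0],
  [0,0,0],
  [0,0,0],
  [0,0,0],
  [0,0,0],
], roll=[0,0,0,0,0,0,0,0], hand=[0.9,0.9,0.9,0.9,0.9,0.9,0.9,0.9])

```text
clock: 11.8
position: [0.4982, 0.3262, 0.2393]
eef_rot: [[-0.774, 0.633, -0.0], [0.633, 0.774, -0.0], [0.0, -0.0, -1.0]]
ft_force: [-0.5, -0.1, 1.0]
opening: 0.9
grip_force: 0.0
```

```bash
python3 - <<'E'
from h import *
tool_state(); I=get_image("side");J=get_image("wrist"); print(wheel_angle("side",I))
cv2.imwrite("pics/rel1.png",np.hstack([cv2.resize(I[150:290,270:410],(400,400))[:,:,::-1],cv2.resize(J,(400,300))[:,:,::-1][:300].copy() if 0 else cv2.copyMakeBorder(cv2.resize(J,(400,300)),0,100,0,0,0)[:,:,::-1]]))
E
```

```text
t 11.8 stand pos mm [-25.9  -1.3 237.9] y-line vs stand y deg -77.0 q [-0.77  0.54  0.23  1.66 -0.15  0.95  0.4 ] F [-0.5 -0.1  1. ] T [-0.052  0.024  0.034] op 0.9 grip 0.0 tilt [-0. -0. -1.]
[(np.float64(-145.3), 8, np.float64(55.0), np.float64(63.0), 'std', np.float64(1.0)), (np.float64(-135.3), 18, np.float64(42.0), np.float64(53.0), 'std', np.float64(2.7))]
```

View pics/rel1.png

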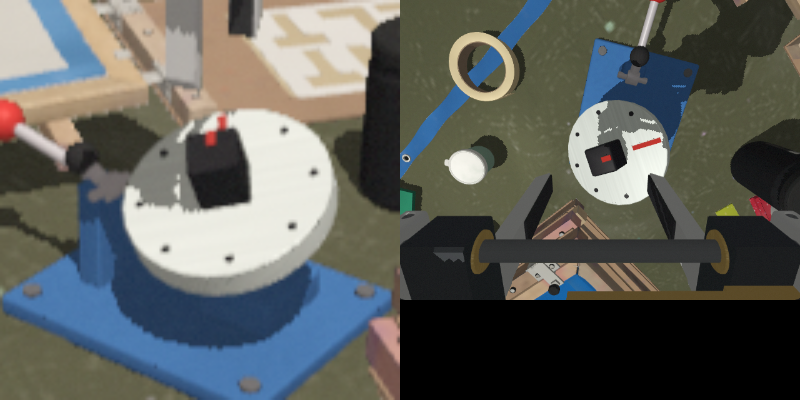

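The wheel rolled on towards negative angles and the line now points uphill, so the heavy side was near the top at the start. The side view half hides the line behind the hub, but the wrist camera sees it clearly (at about (645,144) in the collage), so I'll add that view.

```bash
cat >> h.py <<'E'
def snap(name=None):  # wheel angle by wrist camera
    s=observe(); im=get_image("wrist"); M=_gc("wrist"); G=M["mount"]
    R=s["eef_rot"]; _cache["wrist"]=dict(M,eye=s["position"]+R@G[:3,3],attitude=R@G[:3,:3])
    if name: cv2.imwrite(name,im[:,:,::-1])
    return wheel_angle("wrist",im)
E
python3 - <<'E'
from h import *
print(snap()); print(wheel_angle("top"))
E
```

```text
[(np.float64(-145.7), 261, np.float64(28.0), np.float64(58.0), 'std', np.float64(2.1)), (np.float64(50.9), 140, np.float64(5.0), np.float64(20.0), 'std', np.float64(12.4))]
[]
```

Emit:
send_rows([
  [0,0,0],
  [0,0,0],
  [0,0,0],
  [0,0,0],
], roll=[0,0,0,0], hand=[0.9,0.9,0.9,0.9])

```text
clock: 12.5
position: [0.4982, 0.3262, 0.2393]
eef_rot: [[-0.774, 0.633, -0.0], [0.633, 0.774, 0.0], [0.0, 0.0, -1.0]]
ft_force: [-0.4, -1.1, 0.4]
opening: 0.903
grip_force: 0.0
```

```bash
python3 - <<'E'
from h import *
print(snap()); to([-.0255,0,.160])
E
```

```text
[(np.float64(-145.8), 263, np.float64(28.0), np.float64(58.0), 'std', np.float64(2.1)), (np.float64(51.1), 141, np.float64(5.0), np.float64(20.0), 'std', np.float64(12.5))]
offset [ 1.1  0.7 77.9]
```

It has settled at -145.8°. Next I'll regrip at the matching flat angle and carry the wheel past the bottom to the other side.

Emit:
send_rows([
  [1,1,0],
  [0,0,0],
  [0,0,0],
  [0,0,0],
  [0,0,0],
  [0,0,0],
  [0,0,0],
  [0,0,0],
  [0,0,0],
  [0,0,0],
], roll=[-0.18,-0.18,-0.18,-0.18,-0.18,-0.18,-0.18,-0.18,-0.18,-0.18], hand=[0.7,0.7,0.7,0.7,0.7,0.7,0.7,0.7,0.7,0.7])

```text
clock: 13.8
position: [0.4982, 0.3275, 0.2393]
eef_rot: [[-0.436, -0.9, 0.0], [-0.9, 0.436, -0.0], [0.0, -0.0, -1.0]]
ft_force: [0.2, -0.2, -0.4]
opening: 0.699
grip_force: 0.0
```

```bash
sed -i 's|^        out.append.*|        w=np.linalg.svd(P-a,full_matrices=False)[2][0]; w=w*np.sign(w@a); out.append(("mean",ang.round(1),"dir",np.degrees(np.arctan2(-w[1],-w[0])).round(1),len(P),"r",(r.min()*1e3).round(),(r.max()*1e3).round(),d.std().round(1)))|' h.py
python3 - <<'E'
from h import *
tool_state(); to([-.0255,0,.160]); print(snap()); print(wheel_angle("side"));
E
```

```text
t 13.8 stand pos mm [-2.510e+01 -2.000e-01  2.379e+02] y-line vs stand y deg 26.5 q [-0.46  0.54 -0.26  1.65  0.16  0.97  1.91] F [ 0.2 -0.2 -0.4] T [0.079 0.033 0.012] op 0.699 grip 0.0 tilt [ 0. -0. -1.]
offset [ 0.2  0.3 77.9]
[('mean', np.float64(-98.1), 'dir', np.float64(-145.1), 147, 'r', np.float64(4.0), np.float64(17.0), np.float64(19.6)), ('mean', np.float64(-146.2), 'dir', np.float64(-143.4), 149, 'r', np.float64(27.0), np.float64(48.0), np.float64(2.5))]
[('mean', np.float64(-135.3), 'dir', np.float64(-152.9), 18, 'r', np.float64(42.0), np.float64(53.0), np.float64(2.7))]
```

Emit:
send_rows([
  [0,0,26],
  [0,0,26],
  [0,0,26],
  [0,0,0],
  [0,0,0],
  [0,0,0],
  [0,0,0],
], roll=[-0.08,0,0,0,0,0,0], hand=[0.7,0.7,0.7,0.2,0.2,0.2,0.2])

```text
clock: 14.78
position: [0.5006, 0.3273, 0.1625]
eef_rot: [[-0.369, -0.929, 0.005], [-0.929, 0.369, 0.001], [-0.003, -0.004, -1.0]]
ft_force: [5.4, -1.1, -0.4]
opening: 0.4
grip_force: 13.8
```

Emit:
send_rows([
  [0,0,0],
  [0,0,0],
  [0,0,0],
  [0,0,0],
  [0,0,0],
  [0,0,0],
  [0,0,0],
  [0,0,0],
  [0,0,0],
  [0,0,0],
], roll=[0.1,0.1,0.1,0.1,0.1,0.1,0.1,0.1,0.1,0.1], hand=[0.2,0.2,0.2,0.2,0.2,0.2,0.2,0.2,0.2,0.2])

```text
clock: 16.02
position: [0.4973, 0.328, 0.1622]
eef_rot: [[-0.982, -0.19, -0.001], [-0.19, 0.982, 0.001], [0.001, 0.001, -1.0]]
ft_force: [-0.5, -1.8, 3.7]
opening: 0.389
grip_force: 16.5
```

Emit:
send_rows([
  [0,0,0],
  [0,0,0],
  [0,0,0],
  [0,0,0],
  [0,0,0],
  [0,0,0],
  [0,0,0],
  [0,0,0],
  [0,0,0],
], roll=[0.1,0.1,0.1,0.1,0.1,0.1,0.1,0.1,0.1], hand=[0.2,0.2,0.2,0.2,0.2,0.2,0.2,0.2,0.2])

```text
clock: 17.15
position: [0.4978, 0.3324, 0.1641]
eef_rot: [[-0.761, 0.649, 0.002], [0.649, 0.761, 0.008], [0.004, 0.007, -1.0]]
ft_force: [-2.2, 5.2, 10.0]
opening: 0.418
grip_force: 17.1
```

```bash
python3 - <<'E'
from h import *
tool_state(); print(snap()); print(wheel_angle("side"));
E
```

```text
t 17.15 stand pos mm [-22.4   3.9 162.7] y-line vs stand y deg -78.1 q [-0.81  0.64  0.28  1.74 -0.24  0.79  0.46] F [-2.2  5.2 10. ] T [1.267 0.39  0.245] op 0.418 grip 17.1 tilt [ 0.002  0.008 -1.   ]
[('mean', np.float64(69.7), 'dir', np.float64(107.2), 236, 'r', np.float64(28.0), np.float64(44.0), np.float64(5.2)), ('mean', np.float64(106.1), 'dir', np.float64(97.5), 128, 'r', np.float64(33.0), np.float64(45.0), np.float64(2.4))]
[('mean', np.float64(-145.7), 'dir', np.float64(-79.6), 26, 'r', np.float64(31.0), np.float64(40.0), np.float64(6.1)), ('mean', np.float64(106.9), 'dir', np.float64(106.4), 22, 'r', np.float64(30.0), np.float64(63.0), np.float64(0.9))]
```

The wheel is at 106.5° (-253.5°), past the bottom. Releasing.

Emit:
send_rows([
  [0,0,0],
  [0,0,0],
  [0,0,-20],
  [0,0,-30],
  [0,0,-30],
  [0,0,0],
  [0,0,0],
  [0,0,0],
  [0,0,0],
  [0,0,0],
], roll=[0,0,0,0,0,0,0,0,0,0], hand=[0.9,0.9,0.9,0.9,0.9,0.9,0.9,0.9,0.9,0.9])

```text
clock: 18.5
position: [0.4979, 0.3274, 0.2407]
eef_rot: [[-0.761, 0.649, -0.001], [0.649, 0.761, -0.001], [0.0, -0.001, -1.0]]
ft_force: [0.3, 0.4, 0.3]
opening: 0.902
grip_force: 0.0
```

Emit:
send_rows([
  [0,0,0],
  [0,0,0],
  [0,0,0],
  [0,0,0],
  [0,0,0],
  [0,0,0],
  [0,0,0],
  [0,0,0],
  [0,0,0],
  [0,0,0],
], roll=[0,0,0,0,0,0,0,0,0,0], hand=[0.9,0.9,0.9,0.9,0.9,0.9,0.9,0.9,0.9,0.9])

```text
clock: 19.75
position: [0.4981, 0.3276, 0.2413]
eef_rot: [[-0.761, 0.649, 0.0], [0.649, 0.761, -0.0], [-0.0, 0.0, -1.0]]
ft_force: [-0.1, -0.1, -0.8]
opening: 0.9
grip_force: 0.0
```

```bash
python3 - <<'E'
from h import *
tool_state(); print(snap()); print(wheel_angle("side"))
E
```

```text
t 19.75 stand pos mm [-2.510e+01 -1.000e-01  2.399e+02] y-line vs stand y deg -78.1 q [-0.83  0.55  0.32  1.66 -0.2   0.97  0.43] F [-0.1 -0.1 -0.8] T [-0.022 -0.011  0.058] op 0.9 grip 0.0 tilt [ 0. -0. -1.]
[('mean', np.float64(70.2), 'dir', np.float64(149.1), 131, 'r', np.float64(18.0), np.float64(28.0), np.float64(10.3)), ('mean', np.float64(148.1), 'dir', np.float64(149.5), 293, 'r', np.float64(29.0), np.float64(64.0), np.float64(2.2))]
[('mean', np.float64(-145.4), 'dir', np.float64(147.4), 24, 'r', np.float64(37.0), np.float64(47.0), np.float64(4.9)), ('mean', np.float64(150.0), 'dir', np.float64(149.6), 24, 'r', np.float64(31.0), np.float64(64.0), np.float64(1.3))]
```

Emit:
send_rows([
  [0,0,0],
  [0,0,0],
  [0,0,0],
  [0,0,0],
  [0,0,0],
  [0,0,0],
  [0,0,0],
  [0,0,0],
], roll=[0,0,0,0,0,0,0,0], hand=[0.9,0.9,0.9,0.9,0.9,0.9,0.9,0.9])

```text
clock: 20.85
position: [0.498, 0.3276, 0.2413]
eef_rot: [[-0.761, 0.649, -0.0], [0.649, 0.761, -0.0], [0.0, -0.0, -1.0]]
ft_force: [-0.7, 0.3, 1.0]
opening: 0.899
grip_force: 0.0
```

```bash
python3 - <<'E'
from h import *
print(snap("pics/w2.png")); print(wheel_angle("side")); to([-.0255,0,.160])
E
```

```text
[('mean', np.float64(70.0), 'dir', np.float64(149.1), 131, 'r', np.float64(18.0), np.float64(28.0), np.float64(10.3)), ('mean', np.float64(148.2), 'dir', np.float64(149.5), 291, 'r', np.float64(29.0), np.float64(64.0), np.float64(2.1))]
[('mean', np.float64(-145.6), 'dir', np.float64(149.9), 23, 'r', np.float64(37.0), np.float64(47.0), np.float64(4.9)), ('mean', np.float64(150.1), 'dir', np.float64(149.7), 25, 'r', np.float64(31.0), np.float64(64.0), np.float64(1.3))]
offset [ 0.1 -0.3 79.9]
```

The other side settles at 149.5° (-210.5°); the midpoint with -145° is -177.8° (stop 32.7° short, inside the 25–42° given). So the target is 182.2°. I'll regrip and turn back by +32.7°.

Emit:
send_rows([
  [0,0,0],
  [0,0,0],
  [0,0,0],
  [0,0,0],
  [0,0,0],
  [0,0,27],
  [0,0,27],
  [0,0,26],
  [0,0,0],
], roll=[-0.175,-0.175,-0.175,-0.175,-0.175,0,0,0,0], hand=[0.7,0.7,0.7,0.7,0.7,0.7,0.7,0.7,0.7])

```text
clock: 22.08
position: [0.4969, 0.3267, 0.1596]
eef_rot: [[-0.986, -0.168, -0.003], [-0.168, 0.986, -0.002], [0.004, -0.002, -1.0]]
ft_force: [-1.0, -0.6, 0.7]
opening: 0.702
grip_force: 0.0
```

Emit:
send_rows([
  [0,0,0],
  [0,0,0],
  [0,0,0],
  [0,0,0],
  [0,0,0],
  [0,0,0],
  [0,0,0],
  [0,0,0],
  [0,0,0],
  [0,0,0],
], roll=[0,0,0,0,-0.1,-0.1,-0.1,-0.1,-0.12,0], hand=[0.2,0.2,0.2,0.2,0.2,0.2,0.2,0.2,0.2,0.2])

```text
clock: 23.32
position: [0.499, 0.3272, 0.1617]
eef_rot: [[-0.773, -0.635, 0.001], [-0.635, 0.773, 0.0], [-0.001, -0.001, -1.0]]
ft_force: [1.2, -1.2, 3.5]
opening: 0.36
grip_force: 14.9
```

```bash
python3 - <<'E'
from h import *
tool_state(); print(snap("pics/w3.png")); I=get_image("side"); print(wheel_angle("side",I)); print(wheel_angle("top"))
J=cv2.imread("pics/w3.png"); cv2.imwrite("pics/g3.png",np.hstack([cv2.resize(I[150:290,270:410],(400,400))[:,:,::-1],cv2.copyMakeBorder(cv2.resize(J,(400,300)),0,100,0,0,0)]))
E
```

```text
t 23.32 stand pos mm [-24.7  -0.9 160.4] y-line vs stand y deg 1.7 q [-0.58  0.62 -0.08  1.74  0.07  0.78  1.57] F [ 1.2 -1.2  3.5] T [-0.216 -0.369 -0.027] op 0.36 grip 14.9 tilt [ 0.001  0.    -1.   ]
[]
[]
[]
```

View pics/g3.png

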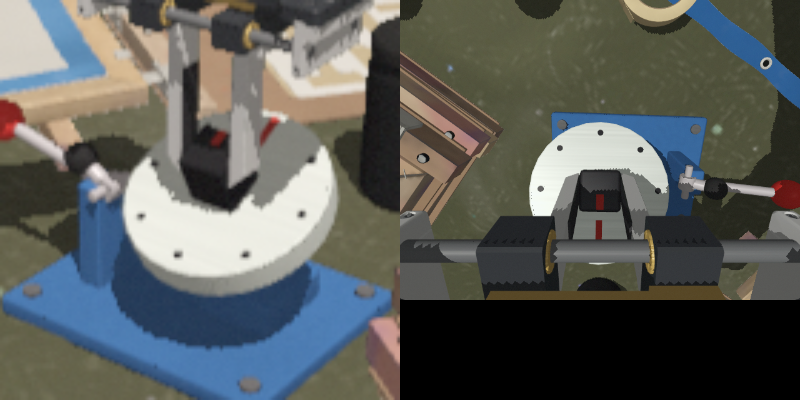

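The line is shaded but visible: wrist crop at (598,200–240), side crop at (270,128). The pads sit flush on the flats (33.8 mm). I'll check the angle with a lower threshold.

```bash
sed -i 's/r>110/r>60/' h.py; python3 - <<'E'
from h import *
print(snap()); print(wheel_angle("side"))
I=cv2.imread("pics/w2.png")[:,:,::-1]
tool_state()
E
```

```text
[('mean', np.float64(174.4), 'dir', np.float64(-178.8), 301, 'r', np.float64(3.0), np.float64(18.0), np.float64(14.7)), ('mean', np.float64(177.6), 'dir', np.float64(179.0), 201, 'r', np.float64(28.0), np.float64(40.0), np.float64(2.8))]
[('mean', np.float64(-179.5), 'dir', np.float64(-176.7), 13, 'r', np.float64(47.0), np.float64(62.0), np.float64(1.2)), ('mean', np.float64(-140.8), 'dir', np.float64(-173.2), 18, 'r', np.float64(40.0), np.float64(50.0), np.float64(3.2))]
t 23.57 stand pos mm [-24.7  -0.9 160.3] y-line vs stand y deg 1.7 q [-0.58  0.62 -0.08  1.74  0.07  0.78  1.57] F [ 1.4 -2.   4.7] T [-0.492 -0.572 -0.05 ] op 0.356 grip 14.9 tilt [ 0.001 -0.    -1.   ]
```

Emit:
send_rows([
  [0,0,0],
  [0,0,0],
  [0,0,0],
  [0,0,0],
], roll=[-0.01,0,0,0], hand=[0.2,0.2,0.2,0.2])

```text
clock: 24.08
position: [0.499, 0.3271, 0.1618]
eef_rot: [[-0.766, -0.643, 0.002], [-0.643, 0.766, -0.0], [-0.001, -0.001, -1.0]]
ft_force: [2.0, -2.6, 5.4]
opening: 0.364
grip_force: 15.1
```

```bash
python3 - <<'E'
from h import *
tool_state(); print(snap(),wheel_angle("side")); print(job_done())
E
```

```text
t 24.07 stand pos mm [-24.7  -1.  160.4] y-line vs stand y deg 2.3 q [-0.58  0.62 -0.08  1.74  0.07  0.78  1.58] F [ 2.  -2.6  5.4] T [-0.683 -0.698 -0.188] op 0.364 grip 15.1 tilt [ 0.002 -0.    -1.   ]
[('mean', np.float64(175.9), 'dir', np.float64(-178.2), 299, 'r', np.float64(3.0), np.float64(18.0), np.float64(14.9)), ('mean', np.float64(177.7), 'dir', np.float64(-178.7), 191, 'r', np.float64(28.0), np.float64(40.0), np.float64(2.7))] [('mean', np.float64(-178.8), 'dir', np.float64(-177.5), 13, 'r', np.float64(49.0), np.float64(62.0), np.float64(1.3)), ('mean', np.float64(-140.8), 'dir', np.float64(-173.2), 18, 'r', np.float64(40.0), np.float64(50.0), np.float64(3.2))]
the job is handed in; nothing more can be done
None
```

The job is handed in at 24 s: the brake lever is fully open, and the hub is still gripped with the wheel at rest and its heavy side within about 2° of the lowest point by my measurement; the pots and tape were not touched.

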